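Open the downdraught gate to its red line

ROBOT

A 7-joint arm with a two-finger parallel gripper is mounted at the origin on the work surface. World frame = base frame: x ahead of the robot, y to its left, z up, the work surface at z = 0. Lengths are in mm, angles in rad, forces in N, time in s.
With the tool pointing down it reaches from about 400 to 850 mm from the base axis. Payload 10.4 kg.
Tool frame: the origin (TCP) lies midway between the tips of the shut fingers; the grasp point (between the pads) lies 19 mm behind it; z points along the fingers, y is the line along which they close (so a half turn about z gives the same grasp; the last joint's range is limited). The gripper opens to 85 mm and grips with 20 to 120 N. Pads are 22 mm wide; open, the fingers measure 114 mm over their backs; the gripper's body (76 mm by 85 mm) begins 54 mm behind the grasp point. The pads swing forward as they close: fully open they stand 13 mm farther back than shut.
Start: joints at [1.195, 0.332, -0.065, 1.46, 0.022, 1.35, -0.088], TCP at [215.976, -586.52, 231.338] pointing down, gripper open.
Joint ranges: [-2.6, 2.6], [-0.5, 2.12], [-1.47, 1.34], [0.16, 2.42], [-1.27, 4.41], [0.06, 2.06], [-2.6, 2.6]. Speed limits (rad/s): [2.22, 2.22, 2.79, 2.79, 3.14, 3.14, 3.14].

INTERFACE

Orientations are given as [roll, pitch, yaw] about the fixed x, y, z axes, in that order (R = Rz(yaw) Ry(pitch) Rx(roll)).
In Python, from rig import r gives the robot as it stands.
- The arm moves only by the tool drive_effector, called as name([rows], argument=value, ...), one row to a line, values as JSON. Schema: {"type":"object","properties":{"increments":{"type":"array","items":{"type":"array","items":{"type":"number"},"minItems":4,"maxItems":4},"minItems":1,"maxItems":8},"aperture":{"type":"number"},"clamp_n":{"type":"number"},"only":{"type":"string"},"quiet":{"type":"boolean"},"lines":{"type":"string"}},"required":["increments"],"additionalProperties":false}. increments is a list of rows, 1 to 8 of them, each of 4 numbers: dx, dy, dz in mm, then a turn about the tool's z in rad; each row shifts and turns the commanded pose from where the row before left it, along the tool's axes as they then stand; what a row does not reach is not made up. A row lasts 1/10 s, in which the tool goes at most 50 mm and 0.15 rad, less where a joint would pass 70% of its speed; a pose out of reach is approached as far as the arm can. aperture is the finger opening in mm, set as the call begins (left out keeps the last). The fingers move at their own pace and stop on an object; clamp_n is the grip in N (left out, the last holds). Time passes only in rows, so rows that do not move let the fingers close. The tool returns the time, the measured TCP pose, the force, the opening and the grip force at its end. only (a regular expression) keeps the lines of the reply that match it, lines (a string "A,B") keeps lines A to B, and quiet returns only ok. Input that does not fit is refused with a message, and nothing moves.
- r.get_state(): the state, without advancing time (a new reading comes with each control period).
- r.capture(name): name is "scene" or "top" or "wrist"; returns the picture (400x640x3 uint8, blue, green, red); there is no depth.
- r.camera_info(name): a dict with "fov_y" (degrees; the focal length in pixels is half the picture's height over the tangent of half this angle, whatever the lens; pixels are square), "cx", "cy" (the principal point, pixels), "R" (3x3) and "t" (3): a world point X has camera coordinates R X + t. Camera axes: x right, y down, z forward; pixel columns grow to the right and rows downward; lengths in mm; the calibration is good to about 2 mm. A picture is of the moment at which its call begins: read the wrist's pose just before it. camera_info takes no time and is no camera call; for the wrist camera it gives the pose at the moment of the call.
- r.close_job(): hands the job in; it is judged then, once.
The state is a dict: "clock": time; "joints": joint angles; "joint_vel": joint speeds; "tau": joint torques, N m; "position": TCP position; "ee_rot": TCP orientation; "contact_force": force on the tool from outside, world axes, zero at the start; "torque": the same for the moment, N m; "width": finger opening in mm; "finger_force": force on a finger pad.
Only numpy, scipy, OpenCV 4.12 (cv2) and the standard library are available. Lean on these libraries where they do the work, as an engineer would, in place of code of your own. Each camera call takes 0.05 s, during which the arm holds its last target. There are 200 camera calls.

TASK

The capsule ring on the grille is about to be sealed and its fume draught is still shut off. Pull the stiff steel gate blade under the grille out towards you by its upturned lip, until the red line across the blade comes level with the mouth of the gate (half open), and leave it standing there. Do not shift the ring on the grille or anything else on the table.

Things in the scene. Friction and masses are not known exactly. Their poses are not given: they have to be found in the camera images.
- stand: Downdraught stand fixed to the table. Upwards: duct 70 mm in diameter; cast grey slide gate 150 (x) by 112 (y) mm at heights 60 to 83 mm; cone; square steel grille 130 by 130 mm, top 122 mm above the table. Origin on the table under the middle of the grille, z up. Its -x axis is the way the blade is pulled out: roughly towards the robot, turned up to 0.35 rad either way.
- mouth (a point): Middle of the top front edge of the grey gate, 75 mm in front (-x of the stand) of the stand's middle, 83 mm above the table. The blade comes out of the slot just below it. This edge stands 10 mm further out than the grille, so it shows from above.
- blade (a joint): How far the blade is pulled out, in m: 0 shut, 0.033 half open with the middle of the red line level with the mouth, 0.066 fully open, stop at 0.070. Starts from 0 to 0.012. Stiff: about 9 N of sliding friction either way, no spring, stays where left. Bright steel sheet 86 mm wide, 3 mm thick, upper face 73 mm above the table.
- red_line (a point): Middle of the red line painted across the blade's upper face, 3 mm wide, full width; 95 mm behind the inner face of the lip. Hidden inside the gate until the blade is half open. Short black ticks mark a quarter (ahead of it) and three quarters. Moves with the blade.
- lip (a point): Middle of the top edge, on the face towards the gate, of the blade's upturned lip: upright sheet 86 mm wide, 4 mm thick, rolled hem on its outer side, from the blade up to 107 mm above the table (34 mm tall). That face is 62 mm plus the joint value in front of the mouth: closed fingertips fit down into this gap, over the blade, and push the lip outwards (-x of the stand).
- capsule_ring: Loose bronze ring lying on the grille, 52 mm across, 12 mm high, top 134 mm above the table. Origin at the centre of its underside. To stay put.
- compass: White plastic baseplate compass lying beside the stand, 110 by 58 mm, 12 mm high. Origin under its centre. To stay put.
- brass_cap: Brass cap lined with cork, open side up, 38 mm across, 14 mm high. Origin under its centre. To stay put.
- steel_square: Small steel square lying flat, an L about 100 by 75 mm, 10 mm high. Origin under it. To stay put.
- sealant: Amber sealant bottle with a black cap, standing, 32 mm across, 62 mm high. Origin under its centre. To stay put.
- driver: Screwdriver with a blue handle, lying, 150 mm long. To stay put.
- parts_tray: Grey two-part tray of small brass and copper parts, 120 by 90 mm, 18 mm high. Origin under its centre. To stay put.

How it is judged:
By the outcome, as a careful person would: the job done as asked, in the order asked, and still so for the second after the job is handed in, with the robot touching nothing.
It also fails if it takes over 35 s, if anything falls off the work surface, if the arm or the gripper's body presses on something with over 40 N, if the wrist force passes 120 N, or if a joint passes its speed limit or range.

## Working session

There is one attempt and no reset: what is moved stays moved. The work goes in short steps, Python scripts to look and compute and a tool call to move; the robot and the scene stay as the last step left them, time stands still between calls to the robot, and variables do not carry over. Pictures are saved under pics/ and viewed, at most 10 in all, crops included, and the job is handed in when it is done.

```bash
ls; mkdir -p pics; python3 - <<'E'
from rig import r
import cv2,numpy as np
for n in("scene","top"):
    im=r.capture(n); cv2.imwrite(f"pics/{n}0.png",im)
    c=r.camera_info(n); print(n,c["fov_y"],c["cx"],c["cy"],np.round(c["R"],3).tolist(),np.round(c["t"],1).tolist())
s=r.get_state(); print(s["clock"],s["position"],s["ee_rot"],s["contact_force"])
E
```

```text
pics
rig.py
scene 43.66825409464816 319.3081460672874 198.33275637819244 [[0.716, 0.698, -0.008], [0.472, -0.492, -0.732], [-0.515, 0.52, -0.681]] [-417.7, -169.2, 1488.1]
top 46.1568845992821 316.8177811248976 199.70160202736793 [[0.01, -1.0, 0.012], [-0.994, -0.011, -0.104], [0.104, -0.011, -0.994]] [44.2, 551.2, 1399.5]
0.1 [ 215.8367853  -586.1906385   230.60937639] [-3.14031518e+00  2.80851720e-05  3.52794902e-01] [-0.31373229 -0.83603798  0.16637223]
```

View pics/scene0.png

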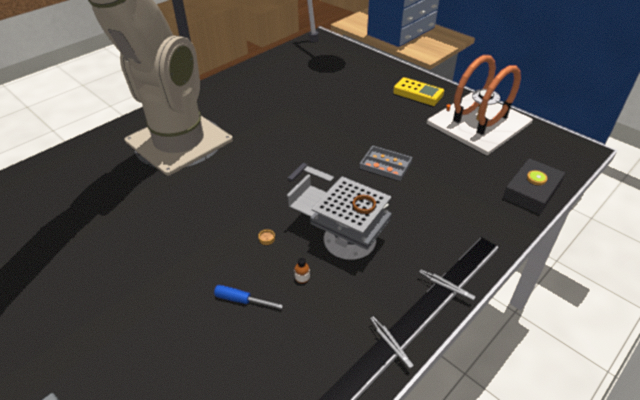

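View pics/top0.png

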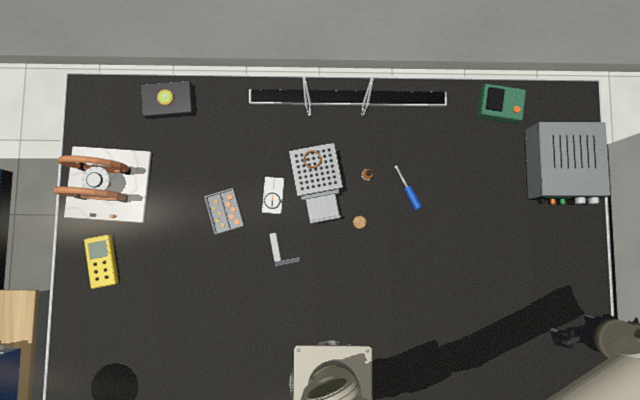

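The scene picture shows the stand with its grille near (352,205) and the blade's lip near (300,195). In the top picture the grille is near (316,170) and the lip near (324,220), with nothing right by the lip. I'll enlarge both.

```bash
python3 - <<'E'
import cv2,numpy as np
a=cv2.imread("pics/top0.png")[135:235,275:355]; b=cv2.imread("pics/scene0.png")[155:255,280:400]
f=lambda i:cv2.resize(i,None,fx=4,fy=4,interpolation=cv2.INTER_CUBIC)
a=cv2.resize(a,None,fx=4,fy=4,interpolation=cv2.INTER_CUBIC)
cv2.imwrite("pics/crop0.png",np.hstack([a,f(b)]))
E
```

```text
(no output)
```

View pics/crop0.png

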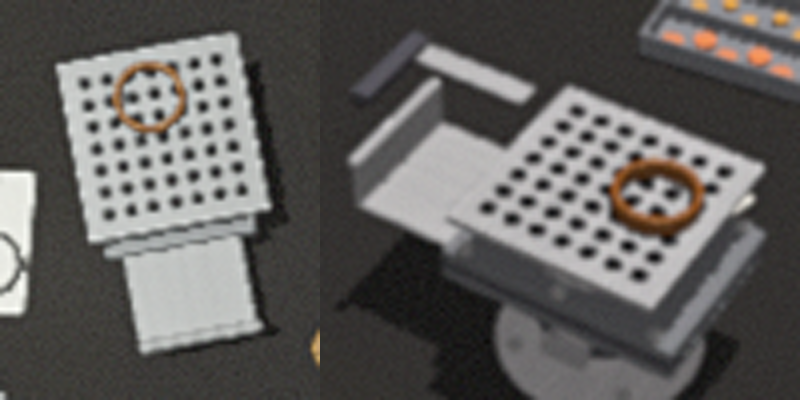

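Left (top view): grille corners at crop (57,65), (236,34), (270,210), (90,242), with the lip's top edge at about (139,345)–(260,322). Right (scene view): lip top corners at (437,80) and (352,160). I'll triangulate these.

```bash
cat > h.py <<'E'
from rig import r
import numpy as np
def ray(c,p):
    f=200/np.tan(np.radians(c["fov_y"])/2); R=np.array(c["R"]);t=np.array(c["t"])
    d=R.T@np.array([(p[0]-c["cx"])/f,(p[1]-c["cy"])/f,1]); return -R.T@t,d/np.linalg.norm(d)
def onz(c,p,z):
    o,d=ray(c,p); return o+d*(z-o[2])/d[2]
def tri(rays):
    A=sum(np.eye(3)-np.outer(d,d) for o,d in rays); b=sum((np.eye(3)-np.outer(d,d))@o for o,d in rays)
    return np.linalg.solve(A,b)
E
python3 - <<'E'
from h import *
T=r.camera_info("top");S=r.camera_info("scene"); np.set_printoptions(precision=1,suppress=True)
t=lambda x,y:(275+x/4-.4,135+y/4-.4); s=lambda x,y:(280+(x-320)/4-.4,155+y/4-.4)
g=np.array([onz(T,t(*p),122) for p in[(57,65),(236,34),(270,210),(90,242)]])
print(g,g.mean(0),[np.linalg.norm(g[i]-g[i-1]) for i in range(4)])
ux=(g[0]+g[1]-g[2]-g[3])/2;uy=(g[0]+g[3]-g[1]-g[2])/2
print("yaw",np.arctan2(ux[1],ux[0]),np.arctan2(-uy[0],uy[1]))
for a,b in[((57,65),(570,86)),((236,34),(765,167)),((270,210),(650,305)),((90,242),(450,220)),((139,345),(437,80)),((260,322),(352,160))]:
    print(tri([ray(T,t(*a)),ray(S,s(*b))]))
E
```

```text
[[681.  132.7 122. ]
 [705.3   4.2 122. ]
 [577.8 -20.8 122. ]
 [553.4 107.2 122. ]] [629.4  55.8 122. ] [np.float64(130.12185861408906), np.float64(130.68395220883912), np.float64(129.91676642237667), np.float64(130.25416359549786)]
yaw 0.19546765681734823 0.18763402985112526
[632.8  91.6 193.9]
[710.7  29.3 209.3]
[628.3  12.3  64.7]
[538.   78.6  33.5]
[480.9  71.2 109.1]
[498.2 -14.9 111.6]
```

drive_effector([
  [31, -30, 0, 0],
  [31, -30, 0, 0],
  [31, -30, 0, 0],
  [31, -30, 0, 0],
  [31, -30, 0, 0],
  [31, -30, 0, 0],
  [31, -30, 0, 0],
  [31, -30, 0, 0],
], aperture=0, clamp_n=30)

```text
clock: 0.9
position: [366.1, -273.8, 231.1]
ee_rot: [3.142, 0.0, 0.353]
contact_force: [0.7, -0.1, -0.4]
width: -0.2
finger_force: 0.0
```

drive_effector([
  [31, -30, 0, 0],
  [31, -30, 0, 0],
  [31, -30, 0, 0],
  [31, -30, 0, 0],
  [31, -30, 0, 0],
  [31, -30, 0, 0],
  [31, -30, 0, 0],
  [31, -30, 0, 0],
])

```text
clock: 1.7
position: [515.9, 36.8, 231.2]
ee_rot: [3.141, 0.0, 0.352]
contact_force: [0.1, -0.1, 0.0]
width: -0.6
finger_force: 0.0
```

drive_effector([
  [0, 0, 0, 0.08],
  [0, 0, 0, 0.08],
  [0, 0, 0, 0],
  [0, 0, 0, 0],
])

```text
clock: 2.1
position: [515.4, 35.1, 231.1]
ee_rot: [3.142, 0.0, 0.195]
contact_force: [-0.3, -0.5, 0.0]
width: -0.1
finger_force: 0.0
```

```bash
python3 - <<'E'
from h import *
import cv2
print(r.get_state()["position"]); c=r.camera_info("wrist"); im=r.capture("wrist"); cv2.imwrite("pics/w1.png",im)
print(c["fov_y"],-np.array(c["R"]).T@c["t"],np.round(c["R"],2).tolist())
E
```

```text
[515.40723418  35.11828178 231.10085036]
62.52439053912926 [586.78907143  48.88505565 372.9704773 ] [[0.19, -0.98, 0.0], [-0.94, -0.18, 0.29], [-0.28, -0.06, -0.96]]
```

View pics/w1.png

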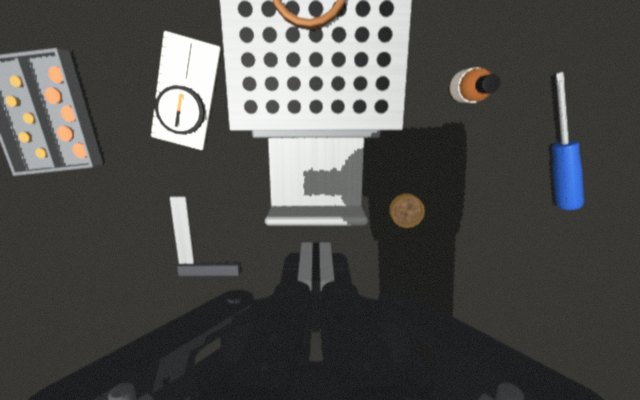

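The wrist view shows the grille's front edge at row ~130, the gate edge at row ~136 and the lip at rows ~206–224, columns 267–368. The shut fingertips are at (316,243). I'll zoom in on the edges.

```bash
python3 - <<'E'
import cv2,numpy as np
im=cv2.imread("pics/w1.png"); g=im.mean(2)
print(g[124:142,280:300].mean(1).round().tolist()); print(g[198:228,280:300].mean(1).round().tolist());print(g[198:228,340:355].mean(1).round().tolist())
cv2.imwrite("pics/w1c.png",cv2.resize(im[118:232,230:410],None,fx=4.4,fy=4.4,interpolation=cv2.INTER_CUBIC))
E
```

```text
[240.0, 239.0, 240.0, 240.0, 237.0, 220.0, 197.0, 199.0, 201.0, 201.0, 200.0, 193.0, 173.0, 169.0, 211.0, 235.0, 239.0, 239.0]
[228.0, 227.0, 227.0, 227.0, 226.0, 227.0, 221.0, 187.0, 133.0, 102.0, 97.0, 96.0, 96.0, 96.0, 97.0, 97.0, 97.0, 102.0, 123.0, 154.0, 182.0, 206.0, 224.0, 228.0, 221.0, 204.0, 171.0, 120.0, 72.0, 56.0]
[120.0, 125.0, 130.0, 132.0, 137.0, 142.0, 146.0, 134.0, 110.0, 98.0, 95.0, 96.0, 93.0, 94.0, 95.0, 94.0, 94.0, 97.0, 102.0, 113.0, 123.0, 134.0, 143.0, 153.0, 156.0, 151.0, 134.0, 102.0, 68.0, 56.0]
```

View pics/w1c.png

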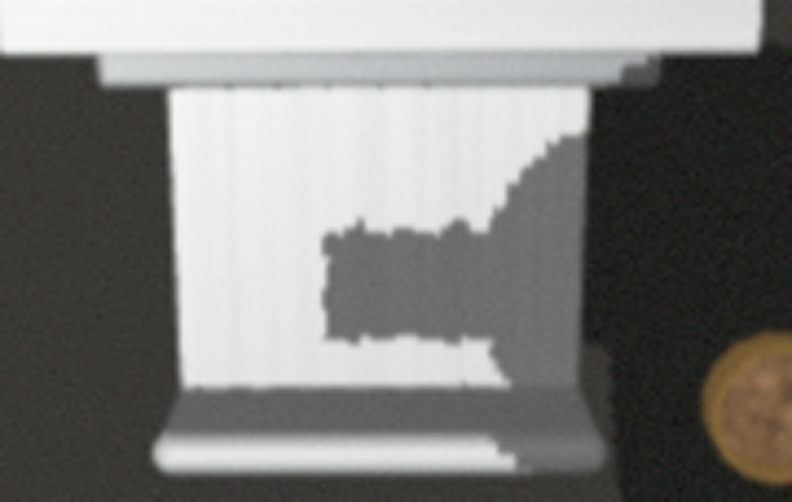

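Crop: gate front edge at row ~135.8, foot of the lip at ~205.7, top inner edge of the lip at ~216. I'll cast rays.

```bash
python3 - <<'E'
from h import *
np.set_printoptions(precision=1,suppress=True)
c=r.camera_info("wrist");T=r.camera_info("top");C=np.array([629.4,55.8,0])
m1,m2=onz(c,(255,135.8),83),onz(c,(375,135.8),83)
l1,l2=onz(c,(270,216),107),onz(c,(363,216),107); f1,f2=onz(c,(270,205.7),73),onz(c,(363,205.7),73)
g1,g2=onz(c,(230,129.7),122),onz(c,(404,129.7),122)
d=m1-m2;print("mouth",m1,m2,"yaw",np.arctan2(-d[0],d[1]));d=g1-g2;print("grille front",g1,g2,np.linalg.norm(d),np.arctan2(-d[0],d[1]))
for q in(.19,):
    u=np.array([np.cos(q),np.sin(q),0]);v=np.array([-u[1],u[0],0])
    for n,p in dict(topmouth=C-75*u,mouth=(m1+m2)/2,lip=(l1+l2)/2,foot=(f1+f2)/2,gr=(g1+g2)/2,tcp=r.get_state()["position"]).items(): print(n,p,"along",p@u,"across",p@v)
# lip height: two views
t=lambda x,y:(275+x/4-.4,135+y/4-.4)
print("tri lip ends",tri([ray(T,t(139,345)),ray(c,(267,216))]),tri([ray(T,t(260,322)),ray(c,(367,216))]))
print("tri grille ends",tri([ray(T,t(90,242)),ray(c,(230,129.7))]),tri([ray(T,t(270,210)),ray(c,(404,129.7))]))
E
```

```text
mouth [547.7  94.4  83. ] [567.8  -7.9  83. ] yaw 0.19416722897384048
grille front [553.8 107.3 122. ] [578.9 -20.5 122. ] 130.2289301594105 0.19418119971317882
topmouth [555.7  41.6   0. ] along 553.6117919224987 across -64.07195217866578
mouth [557.7  43.3  83. ] along 555.8631360892418 across -62.84236278864945
lip [493.8  29.4 107. ] along 490.5133499574071 across -64.3894749466656
foot [492.2  29.   73. ] along 488.8304937844206 across -64.52472858205493
gr [566.3  43.4 122. ] along 564.3546174287302 across -64.33809670871396
tcp [515.4  35.  231.2] along 512.7781980932299 across -62.96833937910259
tri lip ends [482.   71.7  97.3] [499.4 -15.3  97.9]
tri grille ends [553.6 107.3 121.3] [578.5 -21.2 118.5]
```

drive_effector([
  [4, 1, 20, 0],
  [0, 0, 30, 0],
  [0, 0, 30, 0],
  [0, 0, 30, 0],
  [0, 0, 25, 0],
  [0, 0, 15, 0],
  [0, 0, 0, 0],
  [0, 0, 0, 0],
])

```text
clock: 2.95
position: [520.2, 35.1, 82.2]
ee_rot: [3.142, -0.001, 0.193]
contact_force: [0.8, -0.2, 1.0]
width: -0.1
finger_force: 0.0
```

drive_effector([
  [-3, 0, 0, 0],
  [-3, 0, 0, 0],
  [-3, 0, 0, 0],
  [-3, 0, 0, 0],
  [-3, 0, 0, 0],
  [-1, 0, 0, 0],
  [0, 0, 0, 0],
])

```text
clock: 3.65
position: [503.9, 31.9, 81.3]
ee_rot: [3.141, -0.0, 0.193]
contact_force: [-0.7, -0.5, 0.3]
width: -0.5
finger_force: 0.0
```

drive_effector([
  [-3, 0, 0, 0],
  [-3, 0, 0, 0],
  [-3, 0, 0, 0],
  [-3, 0, 0, 0],
  [-3, 0, 0, 0],
  [-3, 0, 0, 0],
  [-3, 0, 0, 0],
  [0, 0, 0, 0],
])

```text
clock: 4.45
position: [484.7, 28.2, 81.6]
ee_rot: [-3.142, -0.003, 0.193]
contact_force: [7.2, 1.3, -6.2]
width: 0.1
finger_force: 3.5
```

drive_effector([
  [0, 0, 0, 0],
  [0, 0, 0, 0],
])

```text
clock: 4.65
position: [484.7, 28.1, 81.6]
ee_rot: [-3.142, -0.003, 0.193]
contact_force: [6.6, 0.9, -4.8]
width: -0.1
finger_force: 3.3
```

```bash
python3 - <<'E'
from h import *
import cv2
p=r.get_state()["position"];print("along",p[0]*np.cos(.194)+p[1]*np.sin(.194)); im=r.capture("wrist"); cv2.imwrite("pics/w2.png",im)
b=im.astype(int); m=(b[...,2]-b[...,:2].max(2)>50); ys,xs=np.nonzero(m); 
for y in np.unique(ys): print(y,(ys==y).sum(),xs[ys==y].min(),xs[ys==y].max(),end="; ")
E
```

```text
along 481.0466141567113
0 30 595 624; 1 31 594 624; 2 31 594 624; 3 32 593 624; 4 32 593 624; 5 32 593 624; 6 32 593 624; 7 32 593 624; 8 32 593 624; 9 33 593 625; 10 33 593 625; 11 34 592 626; 12 34 593 626; 13 35 593 627; 14 34 594 627; 15 36 592 628; 16 38 591 630; 17 40 594 633; 18 43 594 636; 19 47 592 639; 20 46 594 639; 21 46 594 639; 22 45 595 639; 23 45 595 639; 24 44 596 639; 25 45 595 639; 26 43 597 639; 27 43 597 639; 28 41 598 638; 29 39 598 636; 30 36 599 634; 31 33 601 633; 32 33 69 631; 33 32 69 629; 34 29 69 627; 35 21 69 625; 36 12 69 617; 37 7 69 75; 38 7 69 75; 39 7 69 75; 40 7 69 75; 41 7 69 75; 42 6 69 74; 43 6 69 74; 44 6 69 74; 45 6 69 74; 46 6 69 74; 47 6 69 74; 48 6 69 74; 49 7 68 74; 50 7 68 74; 51 7 68 74; 52 7 68 74; 53 7 68 74; 54 7 68 74; 55 7 68 74; 56 7 68 74; 57 7 68 74; 58 7 68 74; 59 6 68 73; 60 6 68 73; 61 6 68 73; 62 6 68 73; 63 6 68 73; 64 5 69 73;
```

View pics/w2.png

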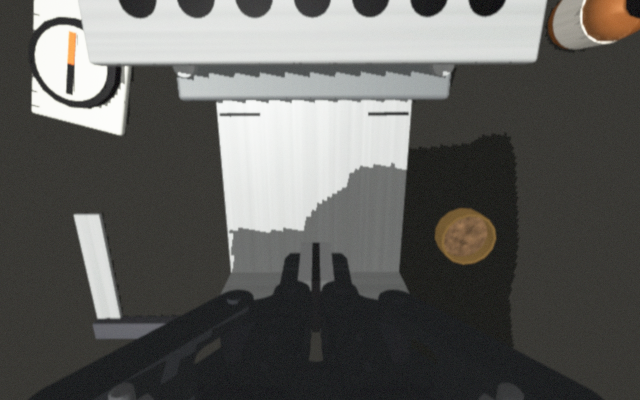

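The quarter ticks show at row ~113.5 and the mouth edge at ~98.5. The red line should be 16.5 mm behind the ticks. I'll compute how much is left.

```bash
cat > m.py <<'E'
from h import *
u=np.array([np.cos(.194),np.sin(.194),0])
def al(p,z):
    return onz(r.camera_info("wrist"),p,z)@u
E
python3 - <<'E'
from m import *
import cv2
g=cv2.imread("pics/w2.png").mean(2); print(g[92:120,225:255].mean(1).round().tolist()); print(g[92:120,375:405].mean(1).round().tolist())
print(al((240,114),73),al((388,114),73),"mouth",al((240,98.5),83),al((388,98.5),83),"grille",al((240,63.5),122),al((388,63.5),122))
E
```

```text
[194.0, 194.0, 193.0, 187.0, 171.0, 152.0, 134.0, 128.0, 162.0, 202.0, 228.0, 242.0, 246.0, 246.0, 246.0, 246.0, 246.0, 246.0, 246.0, 241.0, 213.0, 137.0, 96.0, 133.0, 207.0, 239.0, 244.0, 244.0]
[171.0, 170.0, 167.0, 158.0, 146.0, 134.0, 121.0, 125.0, 162.0, 202.0, 222.0, 228.0, 229.0, 229.0, 228.0, 228.0, 228.0, 228.0, 223.0, 193.0, 129.0, 67.0, 86.0, 162.0, 213.0, 226.0, 227.0, 227.0]
547.9546810744381 547.8597200452431 mouth 554.4392878704685 554.3532692557715 grille 563.7144398767639 563.6563050330939
```

drive_effector([
  [-3, 0, 0, 0],
  [-3, 0, 0, 0],
  [-2, 0, 0, 0],
  [-1, 0, 0, 0],
  [0, 0, 0, 0],
  [0, 0, 0, 0],
])

```text
clock: 5.3
position: [476.1, 26.5, 81.7]
ee_rot: [-3.142, -0.004, 0.193]
contact_force: [8.1, 0.3, -6.0]
width: 0.1
finger_force: 3.9
```

```bash
python3 - <<'E'
from m import *
import cv2
p=r.get_state()["position"];print("along",p@u); im=r.capture("wrist"); cv2.imwrite("pics/w3.png",im)
g=im.mean(2); b=im.astype(int); rd=b[...,2]-b[...,:2].max(2)
for a,e in((225,255),(300,330),(375,405)): print(rd[85:150,a:e].mean(1).round().astype(int).tolist()); print(g[50:150,a:e].mean(1).round().astype(int).tolist())
cv2.imwrite("pics/w3c.png",cv2.resize(im[40:180,190:440],None,fx=3.2,fy=3.2,interpolation=cv2.INTER_CUBIC))
E
```

```text
along 472.3176406119148
[-2, -1, -1, -1, -1, -1, -1, -1, -1, -1, -1, -1, -1, -1, -1, -1, -1, -1, -1, -1, -1, -1, -1, -2, -1, -1, -2, -2, -1, 0, -1, -3, -2, -2, -2, -2, -2, -1, -1, -2, -2, -2, -2, -2, -1, -2, -1, -1, -1, -2, -2, -2, -1, -2, -2, -2, -2, -2, -2, -2, -2, -2, -2, -2, -2]
[105, 123, 143, 164, 180, 186, 187, 188, 188, 188, 188, 187, 188, 188, 188, 188, 188, 188, 188, 188, 188, 187, 183, 172, 154, 136, 117, 99, 111, 162, 201, 224, 239, 243, 244, 244, 244, 244, 244, 244, 244, 244, 244, 244, 245, 245, 245, 245, 245, 245, 244, 244, 244, 244, 244, 244, 243, 243, 243, 243, 243, 238, 207, 133, 92, 129, 203, 236, 241, 241, 241, 241, 241, 241, 240, 240, 240, 240, 240, 240, 239, 239, 239, 239, 239, 238, 238, 238, 238, 238, 238, 237, 237, 237, 237, 237, 236, 236, 236, 236]
[-2, -1, -2, -2, -1, -1, -1, -2, -2, -2, -2, -2, -2, -2, -2, -2, -2, -2, -2, -2, -2, -2, -2, -2, -2, -2, -2, -2, -2, -2, -2, -2, -2, -2, -2, -2, -2, -2, -2, -2, -2, -2, -2, -2, -2, -2
[... 636 characters left out ...]
2, -2, -2, -2, -2, -2, -2, -2, -2, -2, -2, -2, -3, -2, -1, -1, -2, -3, -2, -2, -2, -2, -2, -2, -2, -2, -2, -2, -2, -2, -2, -2, -2, -2, -2, -2, -2, -2, -2, -2, -2, -2, -2, -2, -2, -2, -1, -2, -2, -2, -2]
[120, 139, 154, 163, 166, 166, 166, 166, 166, 167, 166, 166, 166, 166, 166, 166, 166, 167, 167, 166, 166, 165, 157, 144, 134, 121, 103, 97, 131, 173, 202, 219, 224, 225, 225, 225, 225, 225, 225, 225, 225, 225, 225, 225, 225, 225, 225, 225, 225, 225, 225, 225, 225, 224, 225, 224, 224, 224, 224, 224, 219, 188, 126, 65, 83, 156, 208, 222, 223, 223, 223, 223, 223, 223, 223, 223, 222, 223, 223, 223, 222, 222, 222, 222, 222, 222, 222, 222, 221, 222, 221, 221, 221, 221, 221, 221, 221, 220, 221, 221]
```

View pics/w3c.png

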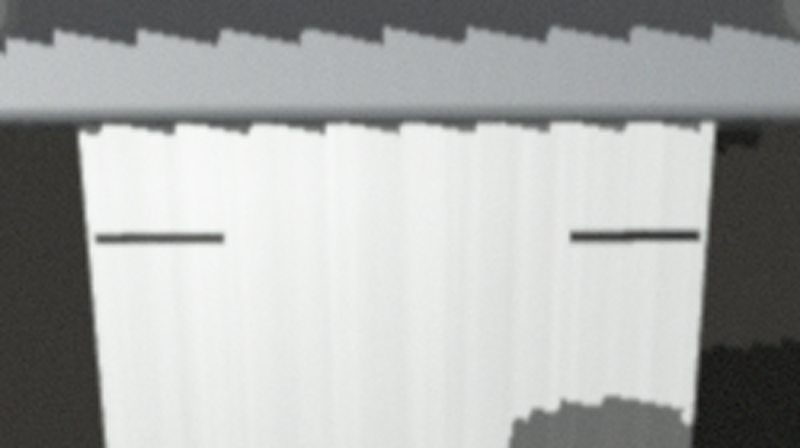

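Ticks at row ~114; the gate's edge band runs over rows 72–78, and there is no red yet.

```bash
python3 - <<'E'
from m import *
c=r.camera_info("wrist");print("cam along",-(np.array(c["R"]).T@c["t"])@u)
for y in(72,75,77,78.5): print(y,al((320,y),83),al((320,y),73))
print("tick",al((240,114),73),al((390,113.3),73),"grille",al((320,51.5),122))
E
```

```text
cam along 544.4346759425323
72 555.8112124413536 556.6191635861157
75 554.6848374266328 555.4127944552006
77 553.9308850182907 554.6052970411813
78.5 553.3638185666156 553.9979580523562
tick 539.2318886781082 539.4371672058195 grille 558.1216519169092
```

drive_effector([
  [-1, 0, 0, 0],
  [-0.7, 0, 0, 0],
  [0, 0, 0, 0],
  [0, 0, 0, 0],
])

```text
clock: 5.75
position: [474.6, 26.1, 81.7]
ee_rot: [-3.142, -0.004, 0.193]
contact_force: [8.4, 1.2, -6.8]
width: -0.0
finger_force: 4.2
```

```bash
cat > look.py <<'E'
from m import *
import cv2,sys
p=r.get_state()["position"];print("along",p@u); im=r.capture("wrist"); cv2.imwrite(f"pics/{sys.argv[1]}.png",im)
g=im.mean(2); b=im.astype(int); rd=b[...,2]-b[...,:2].max(2)
y0=int(sys.argv[2])
for a,e in((225,255),(300,330),(375,405)): print(rd[y0:y0+20,a:e].mean(1).round().astype(int).tolist(),g[y0:y0+20,a:e].mean(1).round().astype(int).tolist())
for a,e in((225,255),(375,405)):
    w=np.clip(200-g[y0+20:y0+55,a:e].mean(1),0,None); y=(w*np.arange(y0+20,y0+55)).sum()/w.sum(); print("tick",y,al(((a+e)/2,y),73))
cv2.imwrite(f"pics/{sys.argv[1]}c.png",cv2.resize(im[y0-20:y0+60,190:440],None,fx=3.2,fy=3.2,interpolation=cv2.INTER_CUBIC))
E
python3 look.py w4 64
```

```text
along 470.73340843439263
[-5, -5, -5, -5, -5, -5, -5, -5, -5, 2, 52, 125, 150, 130, 69, 18, 2, -1, -1, -1] [187, 187, 187, 186, 180, 167, 150, 133, 114, 93, 89, 108, 127, 156, 202, 235, 242, 243, 244, 244]
[-5, -5, -5, -5, -5, -5, -5, -5, -4, 16, 84, 145, 159, 126, 53, 8, -1, -2, -2, -1] [176, 176, 177, 175, 167, 152, 137, 125, 107, 90, 93, 112, 129, 162, 210, 234, 237, 237, 237, 237]
[-5, -5, -5, -5, -5, -5, -5, -4, -2, 30, 107, 158, 161, 115, 48, 6, -2, -2, -2, -2] [166, 166, 165, 163, 154, 143, 132, 118, 98, 86, 94, 106, 128, 166, 204, 223, 225, 225, 225, 225]
tick 114.0103305785124 537.6398103170831
tick 113.2915332207535 537.8538127892274
```

The red line now shows at the mouth, rows 74–78: its centre is at ≈554.2 against the mouth at ≈554. I'll back off, rise, and check.

drive_effector([
  [5, 0, 0, 0],
  [10, 0, 0, 0],
  [10, 0, 0, 0],
  [0, 0, -10, 0],
  [0, 0, -30, 0],
  [0, 0, -40, 0],
  [0, 0, -40, 0],
  [0, 0, -40, 0],
])

```text
clock: 6.6
position: [497.0, 31.1, 243.6]
ee_rot: [-3.141, -0.0, 0.194]
contact_force: [1.4, 0.2, -0.0]
width: -0.0
finger_force: 0.0
```

drive_effector([
  [-30, 0, -10, 0],
  [-30, 0, 0, 0],
  [-20, 0, 0, 0],
  [0, 0, 0, 0],
  [0, 0, 0, 0],
])

```text
clock: 7.1
position: [419.1, 15.5, 252.0]
ee_rot: [3.141, -0.001, 0.193]
contact_force: [0.4, -0.0, -0.1]
width: -0.2
finger_force: 0.0
```

```bash
python3 - <<'E'
from m import *
import cv2
im=r.capture("wrist"); cv2.imwrite("pics/w5.png",im); s=r.get_state(); print(s["position"],s["contact_force"])
c=r.camera_info("wrist");print("cam along",-(np.array(c["R"]).T@c["t"])@u)
b=im.astype(int); rd=b[...,2]-b[...,:2].max(2)
ys,xs=np.nonzero(rd[:,270:365]>40)
print(np.unique(ys,return_counts=True))
E
```

```text
[419.31747687  15.65675242 251.80777964] [0.65912568 0.62009333 0.28805276]
cam along 487.0087267021614
(array([19, 20, 21, 22]), array([37, 93, 93, 92]))
```

View pics/w5.png

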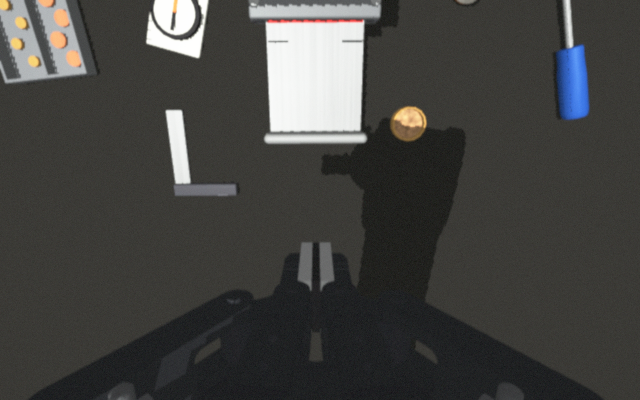

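The red line spans the blade right at the slot (rows 19–22), ticks at row ~41, and nothing is disturbed. One last number check, including ring, cap and the rest in the top view.

```bash
python3 - <<'E'
from m import *
import cv2
g=cv2.imread("pics/w5.png").mean(2)
print(g[0:26,290:340].mean(1).round().astype(int).tolist())
w=np.clip(200-g[36:46,272:285].mean(1),0,None);y=(w*np.arange(36,46)).sum()/w.sum();t=al((278,y),73)
print("tick",y,t,"red",t+16.5,"red front edge",al((316,22.7),73),"gate",[(y,al((316,y),83)) for y in(2,4,6,8,10)])
a=cv2.imread("pics/top0.png");b=r.capture("top");d=cv2.absdiff(a,b).max(2)>50
n,_,st,_=cv2.connectedComponentsWithStats(d[80:280,190:430].astype(np.uint8));print([s.tolist() for s in st[1:] if s[4]>6])
cv2.imwrite("pics/top1c.png",cv2.resize(b[130:280,190:430],None,fx=3.3,fy=3.3))
E
```

```text
[92, 92, 92, 99, 123, 157, 183, 194, 196, 197, 197, 197, 197, 197, 196, 190, 170, 139, 106, 89, 107, 145, 195, 230, 240, 241]
tick 41.0 537.8276788312606 red 554.3276788312606 red front edge 552.4308263395299 gate [(2, np.float64(565.9504176243244)), (4, np.float64(564.4687721085486)), (6, np.float64(562.982554212988)), (8, np.float64(561.4917427392868)), (10, np.float64(559.9963163578473))]
[[118, 132, 64, 68, 3627]]
```

View pics/top1c.png

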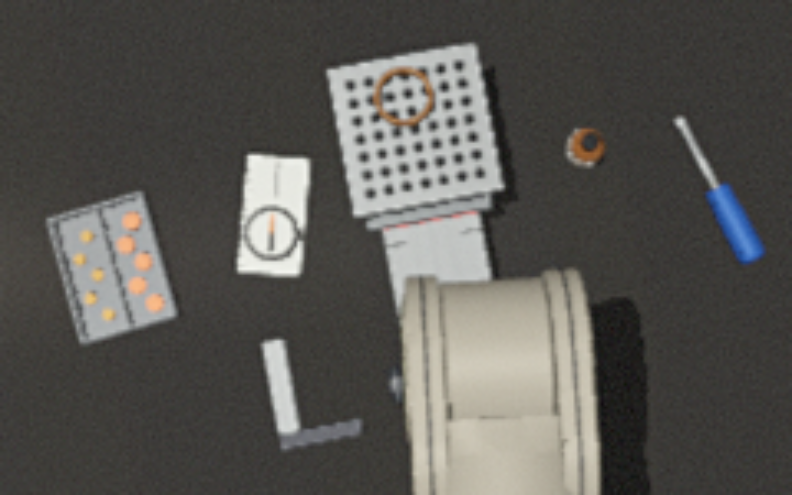

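The top view shows the ring and everything else unmoved. The red line is at 554.1 ±0.3 mm and the mouth at 554.2 ±0.5 mm, so I'm handing in.

```bash
python3 -c "
from rig import r
print(r.close_job())"
```

```text
the job is handed in; nothing more can be done
None
```

I pulled the gate blade out by its lip to half open, with the red line level with the mouth to within about 1 mm. The ring and everything else on the table look unmoved, and I handed the job in with the arm clear.

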